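Close the amber refill flacon on the perfume counter

ROBOT

A 6-joint arm with a two-finger parallel gripper is mounted at the origin on the work surface. World frame = base frame: x ahead of the robot, y to its left, z up, the work surface at z = 0. Lengths are in m, angles in rad, forces in N, time in s.
With the tool pointing down it reaches from about 0.325 to 0.775 m from the base axis. Payload 5.5 kg.
Tool frame: the origin (TCP) lies midway between the tips of the shut fingers; the grasp point (between the pads) lies 19 mm behind it; x points along the fingers, y is the direction in which the jaws open and shut, and the axes are right-handed (so a half turn about x gives the same grasp; the last joint's range is limited). The gripper opens to 88 mm and grips with 3 to 60 N. Pads are 20 mm wide; open, the fingers measure 115 mm over their backs; the gripper's body (75 mm by 178 mm) begins 61 mm behind the grasp point.
Start: joints at [1.056, 0.091, 1.231, -0, 1.82, -0.057], TCP at [0.265, 0.538, 0.223] pointing down, gripper open.
Joint ranges: [-2.87, 2.87], [-0.86, 2.18], [0.17, 2.46], [-1.51, 4.65], [0.06, 2.69], [-2.65, 2.65]. Speed limits (rad/s): [2.57, 2.57, 3.01, 3.14, 3.14, 3.14].

INTERFACE

Orientations are given as a unit quaternion [x, y, z, w].
In Python, from workcell import bot gives the robot as it stands.
- The arm moves only by the tool carry_out, never from a script. Its argument "rows" is a list of rows, each an object of numbers: "x", "y", "z": the shift along the tool's x, y, z in m; "rx", "ry", "rz": the turn, a rotation vector about the tool's x, y, z in degrees; "claw": the finger opening in m, from 0 to 0.0878. In form: [{"x": .., "y": .., "z": .., "rx": .., "ry": .., "rz": .., "claw": ..}, ...]. A call has 1 to 20 rows; each row shifts and turns the commanded pose from where the row before left it, along the tool's axes as they then stand; what a row does not reach is not made up. A row lasts 1/8 s, in which the tool goes at most 62.5 mm and 10.7 degrees, less where a joint would pass 70% of its speed; a pose out of reach is approached as far as the arm can. A call is refused whole if a number of a shift passes 0.0625 or a number of a turn 10.7, either way. A call with a gripper value outside its range is refused whole. The fingers move at their own pace and stop on an object; "squeeze" is the grip in N (left out, the last holds). Time passes only in rows, so rows that do not move let the fingers close. It gives the time, the measured TCP pose, the force and the opening at its end, in the units of the state.
- bot.read_state(): the state, without advancing time (a new reading comes with each control period).
- bot.grab_frame(name): name is "scene" or "top" or "wrist"; returns a dict with "img" (420x560x3 uint8, blue, green, red), "vertical_fov" (degrees; the focal length in pixels is half the picture's height over the tangent of half this angle, whatever the lens; pixels are square), "cx", "cy" (the principal point, pixels), "R" (3x3) and "t" (3): a world point X has camera coordinates R X + t. Camera axes: x right, y down, z forward; pixel columns grow to the right and rows downward; lengths in m; the calibration is good to about 2 mm. A picture is of the moment at which its call begins. There is no depth.
- bot.sign_off(): hands the job in, once; it reports no verdict.
The state is a dict: "time": time; "qpos": joint angles; "qd": joint speeds; "joint_efforts": joint torques, N m; "tcp_pos": TCP position; "orientation": TCP orientation; "wrist_force": force on the tool from outside, world axes, zero at the start; "moment": the same for the moment, N m; "opening": finger opening in m.
Only numpy, scipy, OpenCV 4.12 (cv2) and the standard library are available. Lean on these libraries where they do the work, as an engineer would, in place of code of your own. Each camera call takes 0.05 s, during which the arm holds its last target.

TASK

The black cap of the amber flacon was put on carelessly and rides high on top of its thread. Turn it back anticlockwise (seen from above) until it drops into the thread start, then screw it clockwise fully home and let go; never run it clockwise to the end of its turn while it still rides on top. Leave the blue and the green flacon standing where they are.

Things in the scene. Friction and masses are not known exactly. Their poses are not given: they have to be found in the camera images.
- cap_top (a point): Top centre of the amber flacon's cap: upright black cylinder, 40 mm across, 38 mm tall, white line on top from centre to rim (its x axis; z up). Grip its sides from above at any yaw; 100 mm clear around it. 80 g; it slides down by its own weight when let go, cannot be lifted off. The flacon (72 mm across) is fixed on a round yellow base, 116 mm across. Heights: see the joint.
- cap (a joint): The cap's turn, clockwise from above, rad. 0: white line over the base's black tick (thread start); 1.25: over the red tick (closed stop). Starts at 0.5 to 0.95, riding high, top 169 mm above the counter. At -0.25 (back stop) to 0.2 it can drop 8 mm (top 161); held in fingers, lower it with them. From 0.2 to 1.2 it sinks evenly 4 mm more (top 157), 1.5 mm play. Undropped it stays high. Turns easily.
- blue_flacon: Blue glass, with a black cap of the same size as the amber one's, 40 mm across, its white line on top; it stands loose (0.7 kg) on its own round yellow foot 90 mm across, body 72 mm across, 154 mm tall overall. Already closed: a bystander. Origin: centre of its underside, z up.
- green_flacon: Green glass, with a black cap of the same size as the amber one's, 40 mm across, its white line on top; it stands loose (0.7 kg) on its own round yellow foot 90 mm across, body 72 mm across, 154 mm tall overall. Already closed: a bystander. Origin: centre of its underside, z up.

How it is judged:
On the way:
1. the cap is backed off and has dropped into the thread start (value of joint cap below 0.35 rad and height (world z) of cap_top below 0.1635 m), for 0.1 s.
At the end, for the whole second after the job is handed in: The cap is wound in to within 0.2 rad (11 degrees) of its closed stop (joint above 1.05), its top lower than 160 mm above the counter, at rest; the blue and green flacons upright (within 0.2 rad) and within 30 mm of where they stood (value of joint cap above 1.05 rad and height (world z) of cap_top below 0.16 m and velocity of joint cap between -0.1 and 0.1 rad/s and distance of each of blue_flacon, green_flacon from where it was at the start of the episode below 0.03 m and angle between each of blue_flacon, green_flacon's own z axis and vertical below 0.2 rad); the robot touches nothing.
It fails at once if the cap is run clockwise to the end of its turn (joint above 1.12) while still riding on top of the thread (top higher than 165 mm) (value of joint cap above 1.12 rad and height (world z) of cap_top above 0.165 m).
It fails at once if the blue or green flacon is shifted by more than 30 mm or tipped by more than 0.2 rad (not ((distance of blue_flacon from where it was at the start of the episode below 0.03 m and angle between blue_flacon's own z axis and vertical below 0.2 rad) and (distance of green_flacon from where it was at the start of the episode below 0.03 m and angle between green_flacon's own z axis and vertical below 0.2 rad))).
It also fails if it takes over 37 s, if anything falls off the work surface, if the arm or the gripper's body presses on something with over 40 N, if the wrist force passes 120 N, or if a joint passes its speed limit or range.

## Working session

There is one attempt and no reset: what is moved stays moved. The work goes in short steps, Python scripts to look and compute and a tool call to move; the robot and the scene stay as the last step left them, time stands still between calls to the robot, and variables do not carry over. Pictures are saved under pics/ and viewed, and the job is handed in when it is done.

Besides the shell and the picture viewer there is one more tool, called after "Call:" in YAML: its name, and indented under it one key for each argument. carry_out: Moves the arm, as the interface text tells. Its arguments: {"type":"object","properties":{"rows":{"type":"array"},"squeeze":{"type":"number"}},"required":["rows"]}

```bash
ls; mkdir -p pics; python3 - <<'E'
from workcell import bot
import cv2
s=bot.read_state(); print(s)
for n in ("top","scene","wrist"):
    f=bot.grab_frame(n); cv2.imwrite(f"pics/{n}0.png",f["img"]); print(n,f["vertical_fov"],f["cx"],f["cy"],f["R"],f["t"])
E
```

```text
pics
{'time': 0.0, 'qpos': array([ 1.05629275e+00,  9.18495992e-02,  1.23184545e+00,  3.90106087e-05,
        1.81975822e+00, -5.66625740e-02]), 'qd': array([-1.49887830e-03, -1.30055717e-03,  1.12435386e-03, -5.76272610e-05,
       -4.91292723e-04,  5.10842637e-04]), 'joint_efforts': array([-2.18115906e-04, -4.46437132e+01, -4.06453514e+01,  6.97656255e-02,
        2.92489497e-02, -1.39379754e-04]), 'tcp_pos': array([0.26504272, 0.53798263, 0.22153523]), 'orientation': array([ 0.15983035,  0.68885835, -0.16108519,  0.68846205]), 'wrist_force': array([-0.36302039, -0.19482676, -0.22238963]), 'moment': array([-0.00851009,  0.01181544, -0.03466753]), 'opening': 0.08783010875596295}
top 48.254797814979966 279.51949961057693 217.11874579024922 [[ 0.01603544 -0.99978944  0.0128038 ]
 [-0.98736128 -0.01785284 -0.15747692]
 [ 0.15767235 -0.01011676 -0.98743966]] [-0.02623019  0.56822545  0.84485352]
scene 46.68134714587827 282.88474825549577 208.01439103977094 [[ 0.07269368  0.99721413 -0.0167214 ]
 [ 0.6233329  -0.05851413 -0.77976419]
 [-0.7785703   0.04626093 -0.62584999]] [-0.05022145 -0.23466307  1.36235417]
wrist 71.01969649746377 276.597098275574 208.6881258212735 [[ 0.44209466  0.89696708 -0.00153756]
 [ 0.86818844 -0.42747832  0.25201413]
 [ 0.2253911  -0.11274899 -0.96772233]] [-0.59855899 -0.03152626  0.38862323]
```

View pics/top0.png

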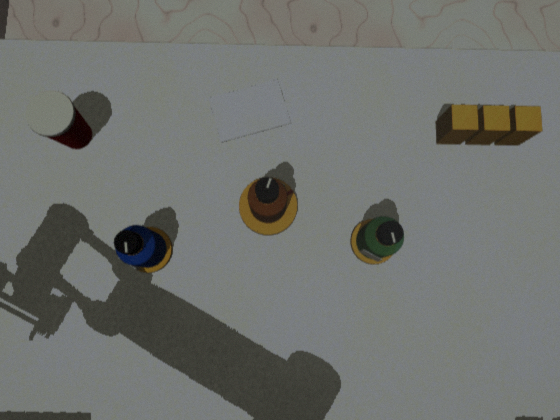

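View pics/scene0.png

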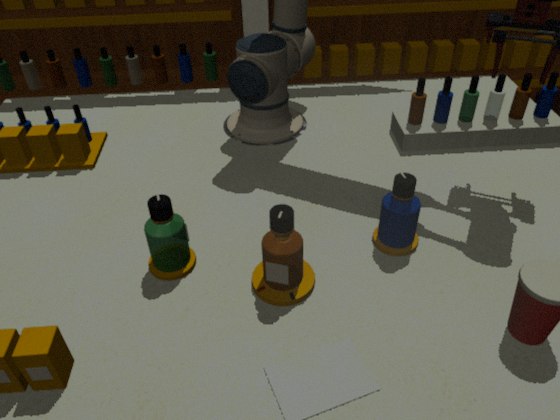

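View pics/wrist0.png

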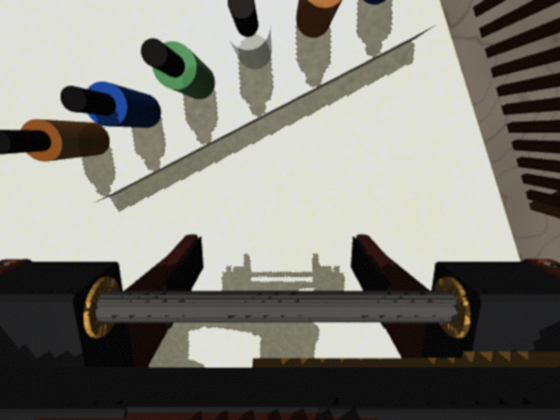

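The amber flacon's cap is in the top view at about (267,188) with its base at (268,207). The blue one's cap is at (127,243) and the green one's at (390,231). I'll zoom in for the line and ticks.

```bash
cat > h.py <<'E'
import numpy as np, cv2
from workcell import bot
def ray(f,u,v,z):
    h=f["img"].shape[0]; F=h/2/np.tan(np.radians(f["vertical_fov"]/2))
    R=np.array(f["R"]);t=np.array(f["t"])
    d=R.T@np.array([(u-f["cx"])/F,(v-f["cy"])/F,1]);c=-R.T@t
    return c+d*(z-c[2])/d[2]
def proj(f,X):
    h=f["img"].shape[0]; F=h/2/np.tan(np.radians(f["vertical_fov"]/2))
    p=np.array(f["R"])@np.array(X)+np.array(f["t"]); return F*p[0]/p[2]+f["cx"],F*p[1]/p[2]+f["cy"]
E
python3 - <<'E'
from h import *
f=bot.grab_frame("top"); g=bot.grab_frame("scene")
a=cv2.resize(f["img"][165:245,225:310],None,fx=7,fy=7,interpolation=cv2.INTER_CUBIC)
b=cv2.resize(g["img"][195:305,240:325],None,fx=5,fy=5,interpolation=cv2.INTER_CUBIC)
a=cv2.convertScaleAbs(a,alpha=1.8);cv2.imwrite("pics/a1.png",a);cv2.imwrite("pics/b1.png",cv2.convertScaleAbs(b,alpha=1.5))
hsv=cv2.cvtColor(f["img"],cv2.COLOR_BGR2HSV)
for n,(x0,y0,x1,y1) in dict(amber=(235,165,305,240),blue=(100,215,180,280),green=(340,210,410,270)).items():
    V=hsv[y0:y1,x0:x1]
    m=((V[...,2]<45)).astype(np.uint8)
    c=max(cv2.findContours(m,0,2)[0],key=cv2.contourArea); e=cv2.minEnclosingCircle(c)
    print(n,e[0][0]+x0,e[0][1]+y0,e[1],cv2.contourArea(c), ray(f,e[0][0]+x0,e[0][1]+y0,.169 if n=="amber" else .154))
    m=((V[...,0]>15)&(V[...,0]<30)&(V[...,1]>150)&(V[...,2]>90)).astype(np.uint8)
    p=np.vstack(cv2.findContours(m,0,2)[0]);e=cv2.minEnclosingCircle(p);
    print('  base',e[0][0]+x0,e[0][1]+y0,e[1],ray(f,e[0][0]+x0,e[0][1]+y0,.01))
E
```

```text
amber 266.6226406097412 189.90566062927246 13.166681289672852 432.0 [0.59377768 0.00667896 0.169     ]
  base 267.79716873168945 205.6792449951172 28.588472366333008 [0.59673949 0.00669494 0.01      ]
blue 140.0 245.0 26.476503372192383 1154.0 [0.5007388  0.21282383 0.154     ]
  base 158.0 258.5 17.327821731567383 [0.48864144 0.21758828 0.01      ]
green 388.95909118652344 232.754545211792 13.714661598205566 438.5 [ 0.52822746 -0.19744469  0.154     ]
  base 372.5 241.5 22.102134704589844 [ 0.52904816 -0.20019142  0.01      ]
```

View pics/a1.png

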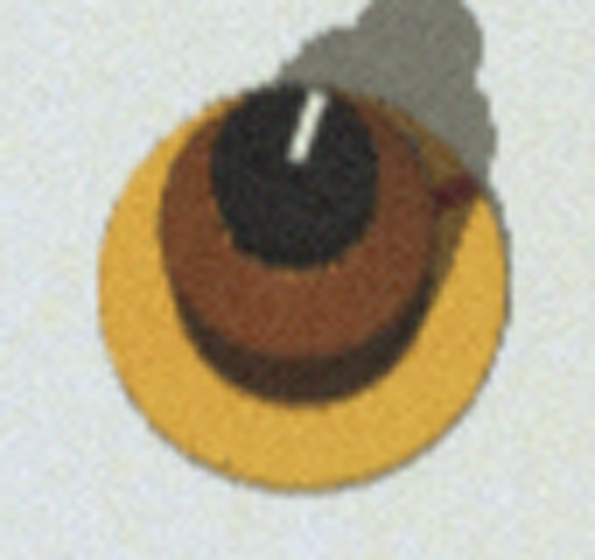

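View pics/b1.png

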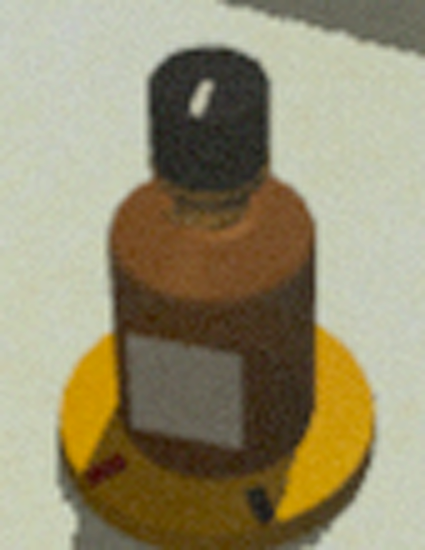

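The zoom shows the amber cap's white line running from centre (297,160) to rim (318,93) in the top crop, pointing to +x and slightly to −y. In the scene crop the black tick is at (260,503) and the red one at (105,470). The red one is also in the top crop at (455,193).

```bash
python3 - <<'E'
from h import *
f=bot.grab_frame("top"); g=bot.grab_frame("scene")
T=lambda x,y,z:ray(f,225+(x+.5)/7-.5,165+(y+.5)/7-.5,z)
S=lambda x,y,z:ray(g,240+(x+.5)/5-.5,195+(y+.5)/5-.5,z)
az=lambda d:np.arctan2(d[1],d[0])
print("cap ctr top",T(295,166,.169),"scene",S(210,81,.169))
for z in (.008,.012,.016):
  # base circles: extents
  print(z,"base top", T(303,288,z),'diam',np.linalg.norm(T(98,288,z)-T(508,288,z)),"red top",T(455,193,z),"red sc",S(105,470,z),"black sc",S(260,503,z))
  for c in (T(303,288,z),T(295,166,.169)):
    print('   az red',az(T(455,193,z)-c),az(S(105,470,z)-c),'black',az(S(260,503,z)-c))
print("line az top",az(T(318,95,.169)-T(297,160,.169)),"scene",az(S(195,113,.169)-S(208,82,.169)))
print(az(T(318,95,.169)-T(295,166,.169)))
E
```

```text
cap ctr top [0.59650608 0.00658366 0.169     ] scene [0.59587813 0.00765866 0.169     ]
0.008 base top [0.59703961 0.00660562 0.008     ] diam 0.11627882583772166 red top [ 0.62537149 -0.03617265  0.008     ] red sc [ 0.61597402 -0.03463911  0.008     ] black sc [0.63630147 0.0196068  0.008     ]
   az red -0.9858254903980627 -1.140421554978618 black 0.31977558179474086
   az red -0.9769678832628268 -1.1295845355126646 black 0.31626786297651166
0.012 base top [0.5963026  0.00654388 0.012     ] diam 0.11577109136015662 red top [ 0.62451078 -0.03604759  0.012     ] red sc [ 0.61957348 -0.0345909   0.012     ] black sc [0.63977789 0.01932666 0.012     ]
   az red -0.9858254903980627 -1.0559620265969563 black 0.28596532898480403
   az red -0.9895820970077046 -1.0601295659054308 black 0.28639163468286455
0.016 base top [0.5955656  0.00648214 0.016     ] diam 0.11526335688259158 red top [ 0.62365006 -0.03592254  0.016     ] red sc [ 0.62317295 -0.03454268  0.016     ] black sc [0.64325431 0.01904652 0.016     ]
   az red -0.9858254903980609 -0.9784613799905207 black 0.2576122701856334
   az red -1.002484978910129 -0.9955372825716465 black 0.260535719288744
line az top -0.28571272547838167 scene -0.330201755807764
-0.28648086921617344
```

```bash
cat >> h.py <<'E'
from scipy.spatial.transform import Rotation as Ro
def rel(target):
    s=bot.read_state(); R=Ro.from_quat(s["orientation"]).as_matrix()
    d=np.array(target)-s["tcp_pos"]
    y=R[:,1]
    print("t",round(s["time"],2),"tcp",s["tcp_pos"].round(4),"tilt x",R[:,0].round(4),"y",y.round(3),"q",s["qpos"].round(3),"open",round(s["opening"],4),"F",s["wrist_force"].round(1))
    print("shift tool",(R.T@d).round(4), "rotvec to make down (tool deg)", np.degrees(R.T@np.cross(R[:,0],[0,0,-1])).round(2))
E
python3 -c "
from h import *
rel([.5965,.0068,.2215])"
```

```text
t 0.35 tcp [0.2652 0.5382 0.2224] tilt x [-2.e-04 -4.e-04 -1.e+00] y [ 0.442  0.897 -0.   ] q [ 1.056  0.091  1.231 -0.     1.82  -0.057] open 0.0879 F [-0.1  0.3  0.4]
shift tool [ 0.001  -0.3302  0.5321] rotvec to make down (tool deg) [ 0.   -0.    0.03]
```

Call:
carry_out:
  rows:
    - {"y": -0.022,"z": 0.0355}
    - {"y": -0.022,"z": 0.0355}
    - {"y": -0.022,"z": 0.0355}
    - {"y": -0.022,"z": 0.0355}
    - {"y": -0.022,"z": 0.0355}
    - {"y": -0.022,"z": 0.0355}
    - {"y": -0.022,"z": 0.0355}
    - {"y": -0.022,"z": 0.0355}
    - {"y": -0.022,"z": 0.0355}
    - {"y": -0.022,"z": 0.0355}
    - {"y": -0.022,"z": 0.0355}
    - {"y": -0.022,"z": 0.0355}
    - {"y": -0.022,"z": 0.0355}
    - {"y": -0.022,"z": 0.0355}
    - {"y": -0.022,"z": 0.035,"claw": 0.08}
    - {"claw": 0.08}
    - {"claw": 0.08}

```text
invalid input
```

```bash
python3 -c "
from h import *
rel([.5963,.0068,.141])
f=bot.grab_frame('wrist');cv2.imwrite('pics/w2.png',f['img'])
print(proj(f,[.5963,.0068,.169]))"
```

```text
t 0.35 tcp [0.2652 0.5382 0.2224] tilt x [-2.e-04 -4.e-04 -1.e+00] y [ 0.442  0.897 -0.   ] q [ 1.056  0.091  1.231 -0.     1.82  -0.057] open 0.0879 F [-0.1  0.3  0.4]
shift tool [ 0.0815 -0.3302  0.5319] rotvec to make down (tool deg) [ 0.   -0.    0.03]
(np.float64(6.622693408194721), np.float64(639.6245741394162))
```

View pics/w2.png

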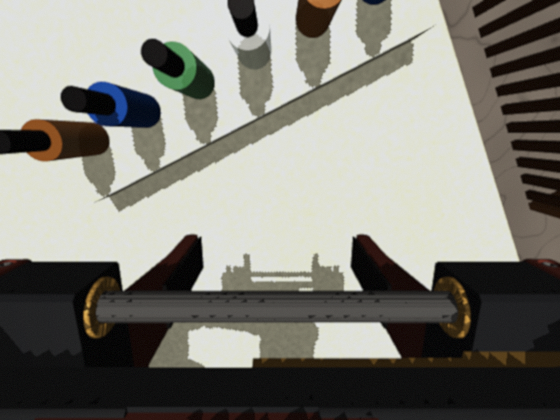

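The call was refused and nothing moved: the picture is the same as before. I'll retry with every key written out.

Call:
carry_out:
  rows:
    - {"x": 0,"y": -0.022,"z": 0.0355,"rx": 0,"ry": 0,"rz": 0,"claw": 0.08}
    - {"x": 0,"y": -0.022,"z": 0.0355,"rx": 0,"ry": 0,"rz": 0,"claw": 0.08}
    - {"x": 0,"y": -0.022,"z": 0.0355,"rx": 0,"ry": 0,"rz": 0,"claw": 0.08}
    - {"x": 0,"y": -0.022,"z": 0.0355,"rx": 0,"ry": 0,"rz": 0,"claw": 0.08}
    - {"x": 0,"y": -0.022,"z": 0.0355,"rx": 0,"ry": 0,"rz": 0,"claw": 0.08}
    - {"x": 0,"y": -0.022,"z": 0.0355,"rx": 0,"ry": 0,"rz": 0,"claw": 0.08}
    - {"x": 0,"y": -0.022,"z": 0.0355,"rx": 0,"ry": 0,"rz": 0,"claw": 0.08}
    - {"x": 0,"y": -0.022,"z": 0.0355,"rx": 0,"ry": 0,"rz": 0,"claw": 0.08}
    - {"x": 0,"y": -0.022,"z": 0.0355,"rx": 0,"ry": 0,"rz": 0,"claw": 0.08}
    - {"x": 0,"y": -0.022,"z": 0.0355,"rx": 0,"ry": 0,"rz": 0,"claw": 0.08}
    - {"x": 0,"y": -0.022,"z": 0.0355,"rx": 0,"ry": 0,"rz": 0,"claw": 0.08}
    - {"x": 0,"y": -0.022,"z": 0.0355,"rx": 0,"ry": 0,"rz": 0,"claw": 0.08}
    - {"x": 0,"y": -0.022,"z": 0.0355,"rx": 0,"ry": 0,"rz": 0,"claw": 0.08}
    - {"x": 0,"y": -0.022,"z": 0.0355,"rx": 0,"ry": 0,"rz": 0,"claw": 0.08}
    - {"x": 0,"y": -0.022,"z": 0.035,"rx": 0,"ry": 0,"rz": 0,"claw": 0.08}
    - {"x": 0,"y": 0,"z": 0,"rx": 0,"ry": 0,"rz": 0,"claw": 0.08}
  squeeze: 25

```text
time: 2.4
tcp_pos: [0.5972, 0.0047, 0.2217]
orientation: [0.161, 0.689, -0.162, 0.688]
wrist_force: [-0.2, -0.5, -0.0]
opening: 0.0803
```

```bash
python3 -c "
from h import *
rel([.5963,.0068,.141])
f=bot.grab_frame('wrist');cv2.imwrite('pics/w3.png',f['img'])
print(proj(f,[.5963,.0068,.169]))"
```

```text
t 2.4 tcp [0.5972 0.0047 0.2217] tilt x [-1.3e-03 -4.0e-04 -1.0e+00] y [ 0.445  0.895 -0.001] q [-4.900e-02  8.500e-02  1.239e+00 -1.000e-03  1.819e+00 -1.158e+00] open 0.0803 F [-0.2 -0.5 -0. ]
shift tool [ 0.0807  0.0015 -0.0017] rotvec to make down (tool deg) [ 0.   -0.05  0.05]
(np.float64(279.66626547807846), np.float64(221.23948235194212))
```

View pics/w3.png

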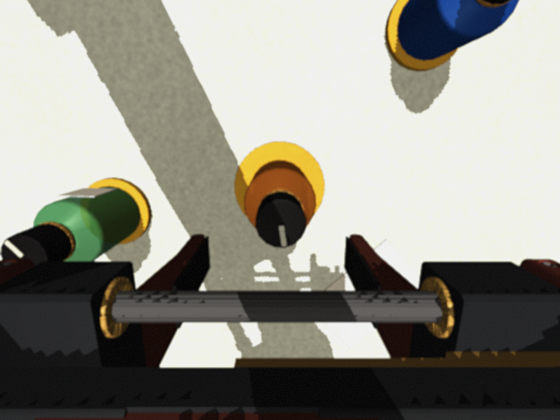

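The wrist view shows the amber cap centred between the fingers at about (281,220), where the projection put it (280,221). I'll go down and close.

Call:
carry_out:
  rows:
    - {"x": 0.02,"y": 0.0015,"z": -0.0017,"rx": 0,"ry": 0,"rz": 0,"claw": 0.08}
    - {"x": 0.025,"y": 0,"z": 0,"rx": 0,"ry": 0,"rz": 0,"claw": 0.07}
    - {"x": 0.02,"y": 0,"z": 0,"rx": 0,"ry": 0,"rz": 0,"claw": 0.06}
    - {"x": 0.0155,"y": 0,"z": 0,"rx": 0,"ry": 0,"rz": 0,"claw": 0.055}
    - {"x": 0,"y": 0,"z": 0,"rx": 0,"ry": 0,"rz": 0,"claw": 0.045}
    - {"x": 0,"y": 0,"z": 0,"rx": 0,"ry": 0,"rz": 0,"claw": 0.03}
    - {"x": 0,"y": 0,"z": 0,"rx": 0,"ry": 0,"rz": 0,"claw": 0.03}
    - {"x": 0,"y": 0,"z": 0,"rx": 0,"ry": 0,"rz": 0,"claw": 0.03}
  squeeze: 20

```text
time: 3.45
tcp_pos: [0.5957, 0.0089, 0.1428]
orientation: [0.16, 0.688, -0.161, 0.689]
wrist_force: [-3.1, -1.5, 0.7]
opening: 0.0394
```

```bash
python3 -c "
from h import *
rel([.5963,.0068,.141])
print(bot.read_state()['moment'])"
```

```text
t 3.45 tcp [0.5957 0.0089 0.1428] tilt x [ 4.e-04 -3.e-04 -1.e+00] y [ 0.442  0.897 -0.   ] q [-0.042  0.078  1.386 -0.     1.678 -1.155] open 0.0394 F [-3.1 -1.5  0.7]
shift tool [ 0.0018 -0.0016  0.0015] rotvec to make down (tool deg) [-0.    0.02  0.  ]
[-0.13900027  0.38120585  0.00413027]
```

Call:
carry_out:
  rows:
    - {"x": 0,"y": 0,"z": 0,"rx": -6.5,"ry": 0,"rz": 0,"claw": 0.03}
    - {"x": 0,"y": 0,"z": 0,"rx": -7,"ry": 0,"rz": 0,"claw": 0.03}
    - {"x": 0,"y": 0,"z": 0,"rx": -7,"ry": 0,"rz": 0,"claw": 0.03}
    - {"x": 0,"y": 0,"z": 0,"rx": -7,"ry": 0,"rz": 0,"claw": 0.03}
    - {"x": 0,"y": 0,"z": 0,"rx": -7,"ry": 0,"rz": 0,"claw": 0.03}
    - {"x": 0,"y": 0,"z": 0,"rx": 0,"ry": 0,"rz": 0,"claw": 0.03}

```text
time: 4.2
tcp_pos: [0.5954, 0.0075, 0.1422]
orientation: [-0.052, 0.706, 0.05, 0.705]
wrist_force: [-3.4, -5.8, -0.4]
opening: 0.0394
```

```bash
python3 -c "
from h import *
rel([.5963,.0068,.141])
print(bot.read_state()['moment'])
for n in ('wrist','scene'):
  f=bot.grab_frame(n);c=f['img'] if n=='wrist' else cv2.resize(f['img'][180:310,220:345],None,fx=4,fy=4,interpolation=2);cv2.imwrite('pics/%s4.png'%n,c)
"
```

```text
t 4.2 tcp [0.5954 0.0075 0.1422] tilt x [-8.0e-04 -2.7e-03 -1.0e+00] y [-0.144  0.99  -0.003] q [-0.043  0.078  1.386 -0.003  1.678 -1.758] open 0.0394 F [-3.4 -5.8 -0.4]
shift tool [ 0.0012 -0.0008  0.0008] rotvec to make down (tool deg) [ 0.   -0.07  0.15]
[-0.86780077  0.48871013  0.00814922]
```

View pics/wrist4.png

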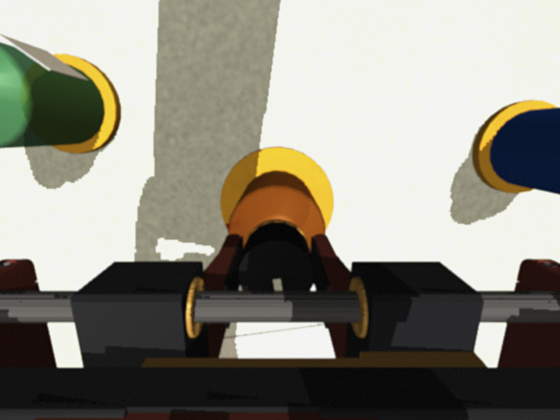

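View pics/scene4.png

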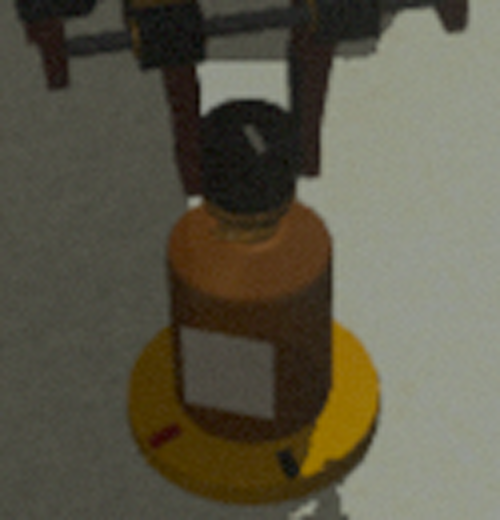

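In the scene view the cap's line, from (248,125) to (262,152), now points the same way as the black tick at (288,462). The cap is held. I'll lower it 8 mm.

Call:
carry_out:
  rows:
    - {"x": 0.002,"y": 0,"z": 0,"rx": 0,"ry": 0,"rz": 0,"claw": 0.03}
    - {"x": 0.002,"y": 0,"z": 0,"rx": 0,"ry": 0,"rz": 0,"claw": 0.03}
    - {"x": 0.002,"y": 0,"z": 0,"rx": 0,"ry": 0,"rz": 0,"claw": 0.03}
    - {"x": 0.002,"y": 0,"z": 0,"rx": 0,"ry": 0,"rz": 0,"claw": 0.03}
    - {"x": 0,"y": 0,"z": 0,"rx": 0,"ry": 0,"rz": 0,"claw": 0.03}
    - {"x": 0,"y": 0,"z": 0,"rx": 0,"ry": 0,"rz": 0,"claw": 0.03}

```text
time: 5.05
tcp_pos: [0.5954, 0.0075, 0.1346]
orientation: [-0.051, 0.706, 0.05, 0.705]
wrist_force: [-4.2, -5.9, 0.8]
opening: 0.0397
```

```bash
python3 -c "
from h import *
rel([.5963,.0068,.141])
print(bot.read_state()['moment'])
for n in ('scene',):
  f=bot.grab_frame(n);c=f['img'] if n=='wrist' else cv2.resize(f['img'][180:310,220:345],None,fx=4,fy=4,interpolation=2);cv2.imwrite('pics/%s5.png'%n,c)
"
```

```text
t 5.05 tcp [0.5954 0.0075 0.1346] tilt x [-4.0e-04 -2.7e-03 -1.0e+00] y [-0.142  0.99  -0.003] q [-0.043  0.08   1.398 -0.003  1.664 -1.757] open 0.0397 F [-4.2 -5.9  0.8]
shift tool [-0.0064 -0.0008  0.0008] rotvec to make down (tool deg) [-0.   -0.05  0.15]
[-0.89577229  0.63340259 -0.00653034]
```

View pics/scene5.png

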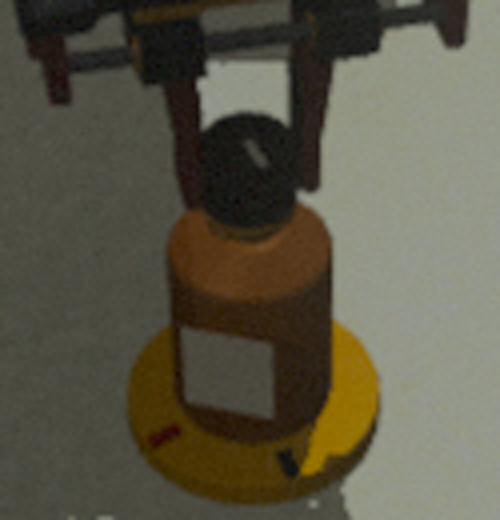

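The cap sits about 3 px lower on the neck, which matches 8 mm, with its line still near the black tick. I'll press 0.7 mm more to be sure it seats, then start turning clockwise.

Call:
carry_out:
  rows:
    - {"x": 0.0007,"y": 0,"z": 0,"rx": 0,"ry": 0,"rz": 0,"claw": 0.03}
    - {"x": 0,"y": 0,"z": 0,"rx": 6,"ry": 0,"rz": 0,"claw": 0.03}
    - {"x": 0,"y": 0,"z": 0,"rx": 7,"ry": 0,"rz": 0,"claw": 0.03}
    - {"x": 0.0005,"y": 0,"z": 0,"rx": 7,"ry": 0,"rz": 0,"claw": 0.03}
    - {"x": 0.0005,"y": 0,"z": 0,"rx": 7,"ry": 0,"rz": 0,"claw": 0.03}
    - {"x": 0.0005,"y": 0,"z": 0,"rx": 7,"ry": 0,"rz": 0,"claw": 0.03}
    - {"x": 0,"y": 0,"z": 0,"rx": 0,"ry": 0,"rz": 0,"claw": 0.03}

```text
time: 5.98
tcp_pos: [0.5957, 0.0089, 0.1329]
orientation: [0.157, 0.689, -0.157, 0.69]
wrist_force: [-4.4, -0.8, 3.2]
opening: 0.0397
```

```bash
python3 -c "
from h import *
rel([.5963,.0068,.141])
print(bot.read_state()['moment'])
for n in ('scene',):
  f=bot.grab_frame(n);c=f['img'] if n=='wrist' else cv2.resize(f['img'][180:310,220:345],None,fx=4,fy=4,interpolation=2);cv2.imwrite('pics/%s6.png'%n,c)
"
```

```text
t 5.97 tcp [0.5957 0.0089 0.1329] tilt x [ 6.e-04 -4.e-04 -1.e+00] y [ 0.434  0.901 -0.   ] q [-0.042  0.08   1.401 -0.     1.66  -1.164] open 0.0397 F [-4.4 -0.8  3.2]
shift tool [-0.0081 -0.0016  0.0014] rotvec to make down (tool deg) [-0.    0.04  0.01]
[-0.26761988  0.62071373 -0.08200304]
```

View pics/scene6.png

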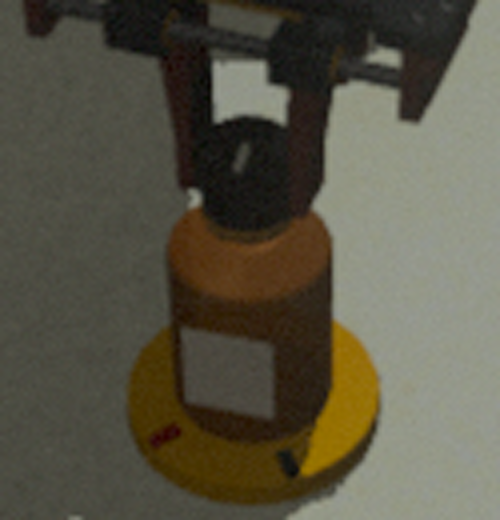

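The line, from (246,143) to (238,168), is turning with the gripper, the cap is low and the forces are small. I'll wind it the rest of the way.

Call:
carry_out:
  rows:
    - {"x": 0.0005,"y": 0,"z": 0,"rx": 7,"ry": 0,"rz": 0,"claw": 0.03}
    - {"x": 0.0005,"y": 0,"z": 0,"rx": 7,"ry": 0,"rz": 0,"claw": 0.03}
    - {"x": 0.0005,"y": 0,"z": 0,"rx": 7,"ry": 0,"rz": 0,"claw": 0.03}
    - {"x": 0.0005,"y": 0,"z": 0,"rx": 7,"ry": 0,"rz": 0,"claw": 0.03}
    - {"x": 0.0005,"y": 0,"z": 0,"rx": 7,"ry": 0,"rz": 0,"claw": 0.03}
    - {"x": 0,"y": 0,"z": 0,"rx": 3,"ry": 0,"rz": 0,"claw": 0.03}
    - {"x": 0,"y": 0,"z": 0,"rx": 0,"ry": 0,"rz": 0,"claw": 0.03}

```text
time: 6.9
tcp_pos: [0.5969, 0.01, 0.1311]
orientation: [0.374, 0.6, -0.371, 0.602]
wrist_force: [-0.2, 1.8, 5.8]
opening: 0.0395
```

```bash
python3 -c "
from h import *
rel([.5963,.0068,.141])
print(bot.read_state()['moment'])
for n in ('scene',):
  f=bot.grab_frame(n);c=f['img'] if n=='wrist' else cv2.resize(f['img'][180:310,220:345],None,fx=4,fy=4,interpolation=2);cv2.imwrite('pics/%s7.png'%n,c)
"
```

```text
t 6.9 tcp [0.5969 0.01   0.1311] tilt x [ 0.0041  0.0013 -1.    ] y [0.895 0.445 0.004] q [-4.100e-02  8.000e-02  1.404e+00  1.000e-03  1.653e+00 -5.030e-01] open 0.0395 F [-0.2  1.8  5.8]
shift tool [-0.0099 -0.002   0.0026] rotvec to make down (tool deg) [ 0.    0.04 -0.24]
[ 0.25645375  0.0117885  -0.03115923]
```

View pics/scene7.png

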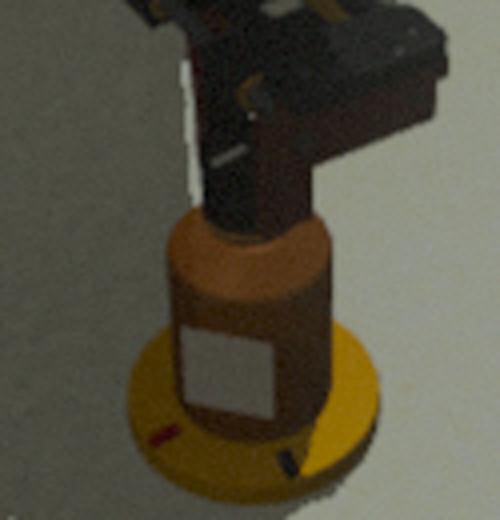

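The line, from (246,147) to (212,163), is now parallel to the red tick at (163,436). I'll open and lift clear.

Call:
carry_out:
  rows:
    - {"x": 0,"y": 0,"z": 0,"rx": 0,"ry": 0,"rz": 0,"claw": 0.05}
    - {"x": 0,"y": 0,"z": 0,"rx": 0,"ry": 0,"rz": 0,"claw": 0.065}
    - {"x": 0,"y": 0,"z": 0,"rx": 0,"ry": 0,"rz": 0,"claw": 0.07}
    - {"x": 0,"y": 0,"z": 0,"rx": 0,"ry": 0,"rz": 0,"claw": 0.07}
    - {"x": -0.015,"y": 0,"z": 0,"rx": 0,"ry": 0,"rz": 0,"claw": 0.07}
    - {"x": -0.03,"y": 0,"z": 0,"rx": 0,"ry": 0,"rz": 0,"claw": 0.07}
    - {"x": -0.03,"y": 0,"z": 0,"rx": 0,"ry": 0,"rz": 0,"claw": 0.07}
    - {"x": -0.03,"y": 0,"z": 0,"rx": 0,"ry": 0,"rz": 0,"claw": 0.07}
    - {"x": -0.03,"y": 0,"z": -0.03,"rx": 0,"ry": 0,"rz": 0,"claw": 0.07}
    - {"x": 0,"y": 0,"z": -0.05,"rx": 0,"ry": 0,"rz": 0,"claw": 0.07}
    - {"x": 0,"y": 0,"z": -0.05,"rx": 0,"ry": 0,"rz": 0,"claw": 0.07}
    - {"x": 0,"y": 0,"z": -0.05,"rx": 0,"ry": 0,"rz": 0,"claw": 0.07}
    - {"x": 0,"y": 0,"z": 0,"rx": 0,"ry": 0,"rz": 0,"claw": 0.07}

```text
time: 8.57
tcp_pos: [0.5149, 0.1732, 0.2663]
orientation: [0.373, 0.601, -0.371, 0.602]
wrist_force: [-0.3, -0.4, -0.1]
opening: 0.0697
```

```bash
python3 -c "
from h import *
rel([.5963,.0068,.141])
f=bot.grab_frame('scene');cv2.imwrite('pics/scene8.png',f['img']);cv2.imwrite('pics/b8.png',cv2.convertScaleAbs(cv2.resize(f['img'][195:305,240:325],None,fx=5,fy=5,interpolation=cv2.INTER_CUBIC),alpha=1.5))
f=bot.grab_frame('top');cv2.imwrite('pics/top8.png',f['img'])
cv2.imwrite('pics/a8.png',cv2.convertScaleAbs(cv2.resize(f['img'][165:245,225:310],None,fx=7,fy=7,interpolation=cv2.INTER_CUBIC),alpha=1.8))
"
```

```text
t 8.57 tcp [0.5149 0.1732 0.2663] tilt x [ 0.0021  0.0013 -1.    ] y [0.895 0.447 0.002] q [ 2.610e-01 -5.100e-02  1.297e+00  1.000e-03  1.893e+00 -2.020e-01] open 0.0697 F [-0.3 -0.4 -0.1]
shift tool [ 0.1252 -0.0018  0.1853] rotvec to make down (tool deg) [ 0.   -0.01 -0.14]
```

View pics/b8.png

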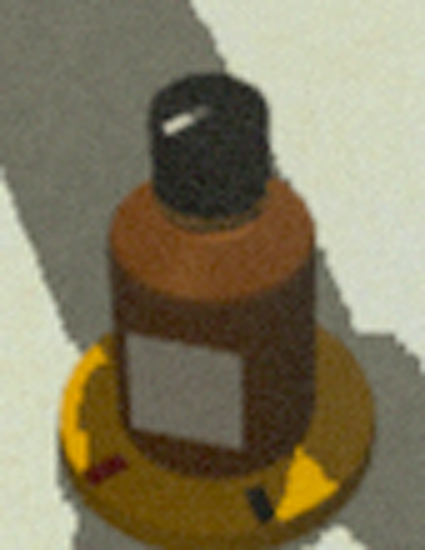

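View pics/top8.png

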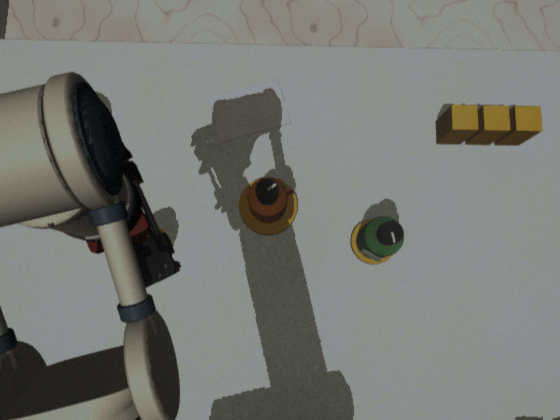

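View pics/a8.png

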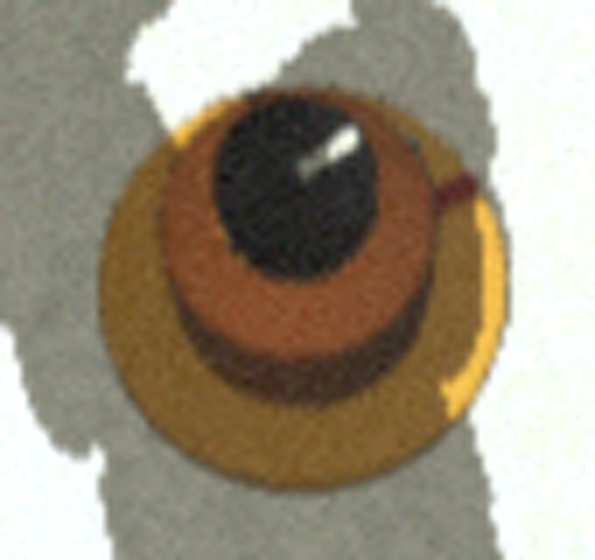

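After release the line in the top crop runs from (302,170) to (357,133), nearly parallel to the red tick, and the cap sits low. The green flacon looks unmoved at (384,236). The arm hides the blue one in the top view, but the scene picture has it. I'll compute the angle and height.

```bash
python3 - <<'E'
from h import *
f=bot.grab_frame("top"); g=bot.grab_frame("scene")
T=lambda x,y,z:ray(f,225+(x+.5)/7-.5,165+(y+.5)/7-.5,z)
S=lambda x,y,z:ray(g,240+(x+.5)/5-.5,195+(y+.5)/5-.5,z)
az=lambda d:np.arctan2(d[1],d[0])
for z in(.157,.165):
  a=az(T(357,133,z)-T(302,170,z));b=az(S(165,131,z)-S(208,107,z))
  print(z,"joint",.26-a,.26-b, "line start",T(302,170,z),S(208,107,z),"tip",T(357,133,z),S(165,131,z))
E
```

```text
0.157 joint 1.208926137352047 1.1958638942851572 line start [0.59823457 0.00511654 0.157     ] [0.59460857 0.00686701 0.157     ] tip [ 0.60753782 -0.00786348  0.157     ] [ 0.60551398 -0.00793612  0.157     ]
0.165 joint 1.2089261373520466 1.1958638942851565 line start [0.59646177 0.00498461 0.165     ] [0.60423724 0.00634274 0.165     ] tip [ 0.60566799 -0.00786003  0.165     ] [ 0.6149722 -0.008229   0.165    ]
```

View pics/scene8.png

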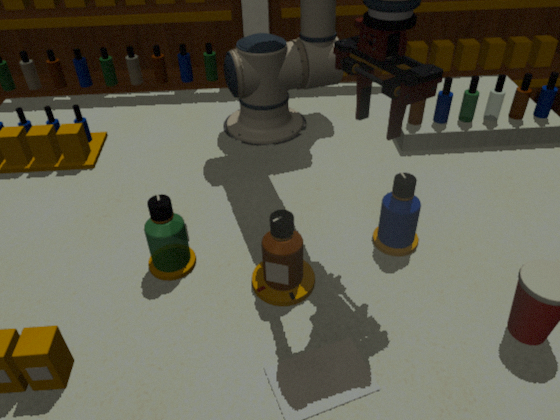

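The two views put the joint at about 1.20 rad. The cap top triangulates at about 158–159 mm, and the grip followed it down 11.7 mm, which gives about 157. Blue and green stand as before at (398,215) and (170,240), and the arm is clear. Handing in.

```bash
python3 -c "
from workcell import bot
bot.sign_off()"
```

```text
the job is handed in; nothing more can be done
```

I backed the amber cap off about 34° anticlockwise to the black tick and lowered it about 8 mm into the thread start. I then screwed it about 72° clockwise, following it down, let go and lifted clear. I handed the job in at about 9 s; no verdict is reported.

**Turn:** my last pictures put the joint at about 1.21 rad (top view) and 1.20 rad (scene view). Both are above the required 1.05. I stopped just short of the closed stop and felt no torque from it.

**Height:** the cap top is at about 157 mm going by how far the grip travelled. The two camera views give about 158–159 mm, so they disagree by 1–2 mm, which is about the calibration error. Both are below the 160 mm limit.

**Blue and green flacons:** both look upright and unmoved in the scene picture. The arm hid the blue one in the last top view, so I checked it in one view only.

**Arm and forces:** the gripper was clear of everything. Wrist force stayed below about 8 N in every reading I took.

One move call was refused early on because its rows did not list every key. Nothing moved, and I repeated it with all keys written out.

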